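Level the tilting vee cradle and bed a bar blank in it

TASK

Set a bar blank up for inspection. First wind the crank of the worm-driven tilting stage until its vee cradle is level. Then take the longer of the two round metal bars from the rack and lay it lengthwise in the cradle, about centred along it: lower it until it bears in both vees while you still hold it, and only then let go. Leave the short bar in the rack and do not disturb the tin or the carver.

Things in the scene. Friction and masses are not known exactly. Their poses are not given: they have to be found in the camera images.
- stage: Fixed grey tilting stage, yaw within +-0.35; base plate 130 x 205 x 12 mm. Origin on the worktop under the cradle's middle, 105 mm along y from the crank axis; the cradle pivots 45 mm above it about y. At the -x end, facing the robot, a scale plate (top 76 mm high, 34 mm to +y of the groove) has a line every 5 degrees, the long one for level; a black pointer on the cradle's end moves past it.
- crank_axis (a point): Fixed point on the crank's upright axis, at mid-height of its handle, 97 mm above the worktop. Axes are those of the stage: x along the cradle (x points away from the robot), y across, from the crank towards the cradle, z up.
- crank_grip (a point): Middle of the crank's upright handle: a black freely spinning sleeve 15 mm in diameter, from 73 to 117 mm above the worktop, standing on a black disc 66 mm across (its top 70 to 72 mm high), 25 mm from the crank axis. It goes round with the crank; as the sleeve spins, it can be held and led round without turning the gripper.
- crank (a joint): Crank angle in rad, growing anticlockwise as seen from above; 0 is level, 10 to 16.4 at the start, so the crank must be wound clockwise. It stays where it is left (friction about 0.03 Nm, about 1.2 N at the handle). Stops at -6.2 and 20.5.
- tilt (a joint): Tilt of the cradle in rad, 0 = level; 0.14 to 0.23 at the start (the end towards the robot, -x, is high). Worm driven: tilt = crank / 72, one full crank turn is 5 degrees; it cannot be moved by hand or by load.
- seat (a point): Middle of the axis of a bar seated in the cradle; tilts with it. x along the vees, z up; 84 mm above the worktop when level. Two steel 90-degree vees, each 14 mm long, centred at x = -34 and +34 mm, mouths 32 mm wide, lowest lines 12.7 mm below this point. Between them 54 mm are free for the fingers, down to the flat beam (44 mm wide) 27 mm below this point.
- long_bar_mid (a point): Middle of the long round bar to be laid in the cradle: plain steel-grey metal, 18 mm in diameter, 110 mm long, 0.08 to 0.17 kg. x is its axis. It lies level in one of the rack's two places (left or right), its axis 35 mm above the worktop, centred in the rack.
- short_bar_mid (a point): Middle of the short bar that stays in the rack: the same metal and 18 mm diameter, but 70 mm long. x is its axis. It lies beside the long bar, parallel to it, 76 mm away.
- rack: Fixed grey plastic rack, 68 x 128 mm, holding the two bars along its x axis at y = +38 and -38 mm, in small vees at x = -27 and +27 mm; between those the bar is free, its axis 28 mm above the base plate's top. Origin under its centre, on the worktop.
- bur_tin: Open round tin, 48 mm across, 12 mm high, on the worktop beyond the work: a bystander. Origin under its centre.
- carver: Thin double-ended metal carver, 153 mm long, 7 mm thick, lying on the worktop near the robot: a bystander. Its length is its y axis, origin under its middle.
There are look-alikes about, which are no part of the job. What is shaped like the part that bears long_bar_mid but brown or red is not meant.

How it is judged:
On the way, in this order (a step that is already met when the one before it is completed fails the run):
1. the cradle is wound level while the long bar is still in the rack (value of joint tilt between -0.035 and 0.035 rad and distance of long_bar_mid from where it was at the start of the episode below 0.015 m), for 0.2 s.
2. the long bar bears in the vees of the level cradle while the fingers still hold it (value of joint tilt between -0.035 and 0.035 rad and x of long_bar_mid in the frame of seat between -0.015 and 0.015 m and y of long_bar_mid in the frame of seat between -0.006 and 0.006 m and z of long_bar_mid in the frame of seat between -0.004 and 0.006 m and angle between the x axis of long_bar_mid and the x axis of seat, either way round below 0.12 rad and contact force between long_bar and tilt above 0.2 N and contact force between the fingers and long_bar above 0.3 N), for 0.15 s.
At the end, for the whole second after the job is handed in: The cradle is level within 2 degrees and the long bar lies released and at rest in both vees: its middle within 15 mm of the cradle's middle lengthwise and 4 mm crosswise and in height, its axis within 3.4 degrees of the vees; the short bar is still in the rack, within 15 mm of its place (value of joint tilt between -0.035 and 0.035 rad and x of long_bar_mid in the frame of seat between -0.015 and 0.015 m and y of long_bar_mid in the frame of seat between -0.004 and 0.004 m and z of long_bar_mid in the frame of seat between -0.004 and 0.004 m and angle between the x axis of long_bar_mid and the x axis of seat, either way round below 0.06 rad and linear speed of long_bar below 0.01 m/s and contact force between long_bar and tilt above 0.3 N and distance of short_bar_mid from where it was at the start of the episode below 0.015 m); the robot touches nothing.
It fails at once if the short bar is moved in or out of the rack by more than 15 mm (distance of short_bar_mid from where it was at the start of the episode above 0.015 m).
It fails at once if the tin is pushed by more than 30 mm (distance of bur_tin from where it was at the start of the episode above 0.03 m).
It fails at once if the carver is pushed by more than 30 mm (distance of carver from where it was at the start of the episode above 0.03 m).
It also fails if it takes over 72 s, if anything falls off the work surface, if the arm or the gripper's body presses on something with over 40 N, if the wrist force passes 120 N, or if a joint passes its speed limit or range.

ROBOT

A 6-joint arm with a two-finger parallel gripper is mounted at the origin on a cart in front of the work surface, level with it; the furniture and walls round the work are solid. World frame = base frame: x ahead of the robot, y to its left, z up, the work surface at z = 0. Lengths are in m, angles in rad, forces in N, time in s.
With the tool pointing down it reaches from about 0.375 to 0.75 m from the base axis. Payload 9 kg.
Tool frame: the origin (TCP) lies midway between the tips of the shut fingers; the grasp point (between the pads) lies behind it (tcp_to_grasp is the z of the grasp point in the tool frame, in m); z points along the fingers, y is the direction in which the jaws open and shut (so a half turn about z gives the same grasp; the last joint's range is limited). The gripper opens to 85 mm and grips with 20 to 120 N. Pads are 22 mm wide; open, the fingers measure 114 mm over their backs; the gripper's body (76 mm by 85 mm) begins 54 mm behind the grasp point. The pads swing forward as they close: fully open they stand 13 mm farther back than shut.
Start: joints at [-1.496, 0.104, 0.097, 1.564, 0, 1.353], TCP at [0.173, -0.574, 0.231] pointing down, gripper open.
Joint ranges: [-2.99, 2.99], [-0.84, 1.86], [-1.1, 1.16], [-1.84, 2.11], [-1.51, 1.56], [-3.14, 3.14]. Speed limits (rad/s): [2.22, 2.22, 2.57, 3.14, 3.14, 3.14].

INTERFACE

Orientations are given as a rotation vector (axis times angle).
In Python, from station import sense, camera, finish_job, tcp_to_grasp gives the robot as it stands. The module is installed in compiled form; this text tells all that it offers.
- The arm moves only by the tool drive_tool, never from a script. Its arguments are lists of equal length, an entry for each row: "rot": the turn, a rotation vector about the world's x, y, z in rad, a list of three; "slide": the shift along the world's x, y, z in m, a list of three; "fingers": the opening, from -1 (shut) to 1 (fully open). In form: {"rot": [[wx, wy, wz], ...], "slide": [[x, y, z], ...], "fingers": [fingers, ...]}. A call has 1 to 10 rows; each row is the pose to reach, as a shift and turn from the pose commanded when the call began; what a row does not reach only later rows make up. A row lasts 1/8 s, in which the tool goes at most 62.5 mm and 10.7 degrees, less where a joint would pass 70% of its speed; a pose out of reach is approached as far as the arm can. A call with a gripper value outside its range is refused whole. The fingers move at their own pace and stop on an object; the grip force is fixed at half the most. Time passes only in rows, so rows that repeat a pose let the fingers close. It gives the time, the measured TCP pose, the force and the opening at its end, in the units of the state.
- sense(): the state, without advancing time (a new reading comes with each control period).
- camera(name): name is "scene" or "top"; returns a dict with "pixels" (384x512x3 uint8, red, green, blue), "range_z" (384x512 float32, m along the optical axis (not along the pixel's ray), 0 where there is no reading), "fx", "fy", "cx", "cy" (pixels), "rvec" (rotation vector, rad) and "tvec" (3), from world to camera coordinates, as OpenCV has them. Camera axes: x right, y down, z forward; pixel columns grow to the right and rows downward; lengths in m; the calibration is good to about 2 mm. A picture is of the moment at which its call begins.
- finish_job(): hands the job in, once; it reports no verdict.
The state is a dict: "clock": time; "q": joint angles; "qvel": joint speeds; "joint_torque": joint torques, N m; "ee_pos": TCP position; "ee_rot": TCP orientation; "wrist_force": force on the tool from outside, world axes, zero at the start; "torque": the same for the moment, N m; "finger_gap": opening from 0.0 (shut) to 1.0 (fully open).
Only numpy, scipy, OpenCV 4.12 (cv2) and the standard library are available. Lean on these libraries where they do the work, as an engineer would, in place of code of your own. Each camera call takes 0.05 s, during which the arm holds its last target.

## Working session

There is one attempt and no reset: what is moved stays moved. The work goes in short steps, Python scripts to look and compute and a tool call to move; the robot and the scene stay as the last step left them, time stands still between calls to the robot, and variables do not carry over. Pictures are saved under pics/ and viewed, and the job is handed in when it is done.

Besides the shell and the picture viewer there is one more tool, called by a JSON object that holds its "api" and its "payload", one argument or row to a line. drive_tool: Moves the arm, as the interface text tells. Its arguments: {"type":"object","properties":{"rot":{"type":"array","items":{"type":"array","items":{"type":"number"}}},"slide":{"type":"array","items":{"type":"array","items":{"type":"number"}}},"fingers":{"type":"array","items":{"type":"number"}}},"required":["rot","slide","fingers"]}

```bash
mkdir -p pics
cat > h.py <<'E'
import numpy as np, cv2
from station import sense, camera, finish_job, tcp_to_grasp
def shot(n,f):
    c=camera(n); cv2.imwrite('pics/'+f,c['pixels'][:,:,::-1]); np.savez('pics/'+f[:-4]+'.npz',**c); return c
def world(c):
    R,_=cv2.Rodrigues(np.array(c['rvec'],float)); t=np.array(c['tvec'],float).ravel()
    z=c['range_z'].astype(float); v,u=np.mgrid[:384,:512]
    P=np.stack([(u-c['cx'])/c['fx']*z,(v-c['cy'])/c['fy']*z,z],-1)
    W=(P-t)@R; W[z==0]=np.nan; return W
def load(f): return dict(np.load('pics/'+f+'.npz'))
E
python3 - <<'E'
from h import *
for n in('scene','top'):
    c=shot(n,n+'0.png'); R,_=cv2.Rodrigues(np.array(c['rvec'],float)); print(n,c['fx'],c['cx'],c['cy'],-R.T@np.array(c['tvec']).ravel())
print(sense(), tcp_to_grasp)
E
```

```text
scene 484.5098107935693 256.5469876969606 190.10591796911024 [-0.01089732 -0.49980943  0.59834369]
top 371.16196262338127 249.86175143917347 190.93247027578323 [ 0.48588824 -0.01165224  0.92232357]
{'clock': 0.1, 'q': array([-1.49572282e+00,  1.04625116e-01,  9.65719780e-02,  1.56390370e+00,
        8.18074836e-06,  1.35310370e+00]), 'qvel': array([-0.00049776, -0.00071066,  0.00127174, -0.00075208, -0.00025817,
       -0.00134601]), 'joint_torque': array([ 6.18646314e-03, -5.58206248e+01,  5.04721284e+01,  1.28198101e-02,
       -2.29771185e-04, -8.61529173e-06]), 'ee_pos': array([ 0.17315467, -0.57416988,  0.23062228]), 'ee_rot': array([-3.10684908e+00, -4.58066599e-01, -1.42647044e-04]), 'wrist_force': array([-0.53583207, -0.85926898,  0.11402461]), 'torque': array([0.00156003, 0.02847407, 0.00087356]), 'finger_gap': 0.9982612180544821} -0.0187
```

View pics/scene0.png

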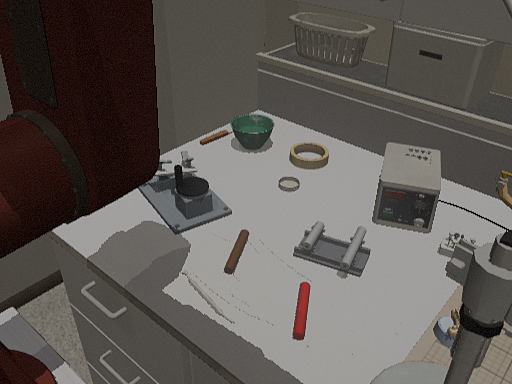

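View pics/top0.png

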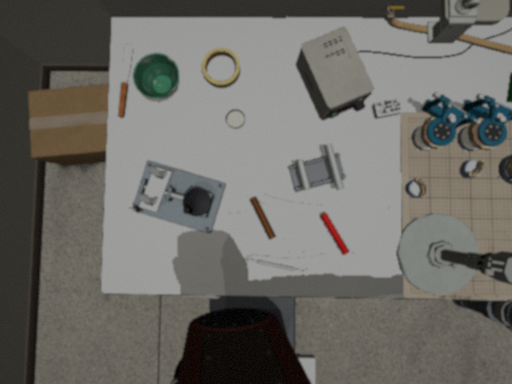

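The top view shows the stage at about (180,195) with the crank disc at (198,201). The rack is at about (317,170), with a short bar on the left and a long bar on the right at about (335,167). The carver is at (275,265) and the tin at (235,119). Next I'll measure these.

Run:
```python
from h import *
t=load('top0'); W=world(t)
def box(m,name):
    P=W[m]; P=P[~np.isnan(P[:,0])]
    r=cv2.minAreaRect((P[:,:2]*1000).astype(np.float32)); print(name,len(P),r, 'z',np.nanmedian(P[:,2]),P[:,2].max())
    b=cv2.boxPoints(r); return b
v,u=np.mgrid[:384,:512]
def reg(u0,u1,v0,v1,z0,z1):
    return (u>=u0)&(u<u1)&(v>=v0)&(v<v1)&(W[...,2]>z0)&(W[...,2]<z1)
def big(m):
    n,l,s,_=cv2.connectedComponentsWithStats(m.astype(np.uint8)); k=1+np.argmax(s[1:,4]); return l==k
print(box(big(reg(120,235,150,240,0.006,0.2)),'stage'))
print(box(big(reg(280,350,140,200,0.004,0.2)),'rack'))
print(box(big(reg(325,350,140,200,0.03,0.2)),'barR'))
print(box(big(reg(285,315,140,200,0.03,0.2)),'barL'))
print(box(big(reg(180,220,180,220,0.06,0.085)),'disc'))
print(box(reg(165,225,180,220,0.09,0.2),'grip'))
print(box(reg(130,175,150,220,0.06,0.2),'cradle'))
g=t['pixels'][130:250,110:370,::-1]; cv2.imwrite('pics/topz.png',cv2.resize(g,None,fx=3,fy=3,interpolation=cv2.INTER_CUBIC))
s=load('scene0'); g=s['pixels'][130:290,120:380,::-1]; cv2.imwrite('pics/scz.png',cv2.resize(g,None,fx=3,fy=3,interpolation=cv2.INTER_CUBIC))
```

```text
stage 4338 ((535.2491455078125, 180.5922088623047), (204.96090698242188, 130.0402069091797), 74.12633514404297) z 0.013525776435362884 0.11937193385894294
[[444.67828  99.80375]
 [569.7597   64.23551]
 [625.82    261.38068]
 [500.7386  296.9489 ]]
rack 1544 ((599.6436767578125, -160.11985778808594), (110.36481475830078, 127.89117431640625), 15.644562721252441) z 0.011333176212704667 0.04747329747763163
[[ 529.2615  -113.42423]
 [ 563.74976 -236.57744]
 [ 670.0259  -206.81549]
 [ 635.5376   -83.66228]]
barR 360 ((609.9269409179688, -196.8983917236328), (110.33051300048828, 26.247661590576172), 15.157710075378418) z 0.041623486325004844 0.04663240150835758
[[ 553.2493  -198.65558]
 [ 560.1125  -223.99008]
 [ 666.60455 -195.1412 ]
 [ 659.7414  -169.8067 ]]
barL 238 ((589.493896484375, -123.47431945800781), (69.87606811523438, 26.498769760131836), 16.033872604370117) z 0.041453352161550494 0.04747329747763163
[[ 552.25543  -120.390434]
 [ 559.5745   -145.85837 ]
 [ 626.73236  -126.558205]
 [ 619.41327  -101.09027 ]]
disc 595 ((520.38232421875, 124.86974334716797), (64.2303237915039, 61.30469512939453), 43.22951126098633) z 0.07070820132604218 0.08247469597148563
[[475.98822 125.20714]
 [517.97723  80.53955]
 [564.7764  124.53235]
 [522.7874  169.19994]]
grip 48 ((499.15301513671875, 139.72634887695312), (13.168805122375488, 13.57667064666748), 7.84182596206665) z 0.11589345428315892 0.11937193385894294
[[491.704   145.55284]
 [493.55637 132.10313]
 [506.60202 133.89986]
 [504.74966 147.34956]]
cradle 451 ((544.7461547851562, 235.94784545898438), (60.111759185791016, 109.60509490966797), 73.74958038330078) z 0.06759325739289114 0.09460827818104392
[[483.72238 222.4285 ]
 [588.9485  191.75705]
 [605.7699  249.4672 ]
 [500.54382 280.13864]]
```

View pics/topz.png

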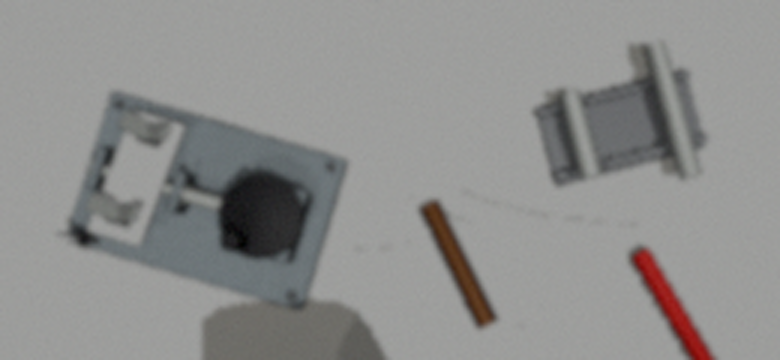

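View pics/scz.png

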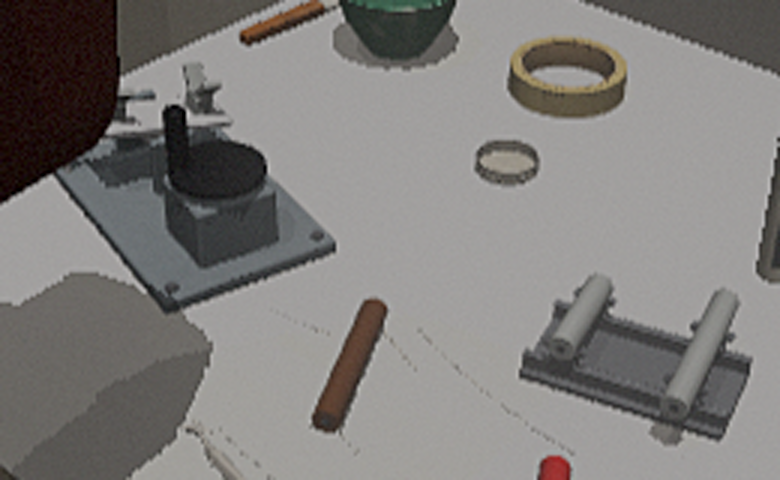

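Run:
```python
from h import *
from scipy.optimize import least_squares
t=load('top0'); W=world(t)
v,u=np.mgrid[:384,:512]
yaw=-np.arctan2(35.568,125.08); ex=np.array([np.cos(yaw),np.sin(yaw)]); ey=np.array([-ex[1],ex[0]])
C=np.array([.53525,.18059]); print('yaw',yaw)
S=np.stack([(W[...,:2]-C)@ex,(W[...,:2]-C)@ey,W[...,2]],-1)*1000
# disc
m=(abs(W[...,2]-0.071)<0.004)&(S[...,1]<0)&(S[...,1]>-110)&(abs(S[...,0])<60)
col=t['pixels'].astype(int).sum(-1)
m&=col<200
P=S[m]; h=cv2.convexHull(P[:,:2].astype(np.float32))
print(len(P),cv2.minEnclosingCircle(P[:,:2].astype(np.float32)),np.median(P[:,2]), P.min(0),P.max(0))
g=(W[...,2]>0.1)&(abs(S[...,0])<80)&(S[...,1]<0)&(S[...,1]>-110)
print('grip',(S[g].min(0)+S[g].max(0))/2,len(S[g]))
# beam
b=(S[...,1]>5)&(S[...,1]<110)&(abs(S[...,0])<75)&(S[...,2]>20)
for lo,hi in((20,50),(50,65),(65,80),(80,110)):
    k=b&(S[...,2]>lo)&(S[...,2]<hi); print(lo,k.sum(), S[k].min(0),S[k].max(0))
k=b&(col>480); P=S[k]
for _ in range(5):
    A=np.c_[P[:,:2],np.ones(len(P))]; c,*_=np.linalg.lstsq(A,P[:,2],rcond=None); r=P[:,2]-A@c; P=P[abs(r)<max(2,2*r.std())]
print('plane',c,len(P),r.std(),P.min(0),P.max(0),'tilt',np.arctan(c[0]),'crank',72*np.arctan(c[0]))
# rack base
R=(u>=280)&(u<350)&(v>=140)&(v<200)
k=R&(W[...,2]>.004)&(W[...,2]<.02); print('base',cv2.minAreaRect((W[k][:,:2]*1000).astype(np.float32)))
for a,bb in((325,350),(285,315)):
    k=(u>=a)&(u<bb)&(v>=140)&(v<200)&(W[...,2]>.040)
    P=W[k][:,:2]*1000; print('bar',len(P),cv2.minAreaRect(P.astype(np.float32)),cv2.fitLine(P.astype(np.float32),cv2.DIST_HUBER,0,.01,.01).ravel())
```

```text
yaw -0.2770489941848553
572 ((0.5199265480041504, -57.47789764404297), 32.86339569091797) 70.69828829531599 [-31.87821874 -90.2149136   67.00892799] [ 32.12686637 -26.31456301  74.96341578]
grip [-23.51407705 -48.2094052  109.87735076] 42
20 167 [-58.86591786   5.63147417  20.85825103] [52.76225682 89.91111914 49.9995409 ]
50 600 [-56.38561634   5.50066315  50.03499645] [45.37101456 88.3549472  64.99138819]
65 225 [-60.7234683   26.20389331  65.00522857] [48.63826011 90.04992385 79.53207114]
80 94 [-34.54959762  28.73321759  80.21759321] [40.53721767 67.11160155 94.60827818]
  ret = _var(a, axis=axis, dtype=dtype, out=out, ddof=ddof,
  arrmean = um.true_divide(arrmean, div, out=arrmean,
  ret = ret.dtype.type(ret / rcount)
Traceback (most recent call last):
ValueError: zero-size array to reduction operation minimum which has no identity
```

Run:
```python
from h import *
t=load('top0'); W=world(t)
v,u=np.mgrid[:384,:512]
yaw=-0.277; ex=np.array([np.cos(yaw),np.sin(yaw)]); ey=np.array([-ex[1],ex[0]])
C=np.array([.53525,.18059])+0.0475*ey
print('cradle',C,'axis',C-.105*ey)
S=np.stack([(W[...,:2]-C)@ex,(W[...,:2]-C)@ey,W[...,2]],-1)*1000
k=(abs(S[...,0])<24)&(abs(S[...,1])<18)&(S[...,2]>40); P=S[k]
for _ in range(5):
    A=np.c_[P[:,:2],np.ones(len(P))]; c,*_=np.linalg.lstsq(A,P[:,2],rcond=None); r=P[:,2]-A@c; P=P[abs(r)<max(1.5,2*r.std())]
print('plane',c,len(P),r.std(),'tilt',np.arctan(c[0]),'crank',-72*np.arctan(c[0]))
R=(u>=280)&(u<350)&(v>=140)&(v<200)
k=R&(W[...,2]>.004)&(W[...,2]<.02); print('base',cv2.minAreaRect((W[k][:,:2]*1000).astype(np.float32)))
for a,bb in((325,350),(285,315)):
    k=(u>=a)&(u<bb)&(v>=140)&(v<200)&(W[...,2]>.040)
    P=W[k][:,:2]*1000; print('bar',len(P),cv2.minAreaRect(P.astype(np.float32)),cv2.fitLine(P.astype(np.float32),cv2.DIST_HUBER,0,.01,.01).ravel())
    k=(u>=a)&(u<bb)&(v>=140)&(v<200)&(W[...,2]>.034)
    P=W[k][:,:2]*1000;P=P[:]; print('wide',len(P),cv2.minAreaRect(P.astype(np.float32)))
# vee tops
k=(abs(S[...,0])<60)&(abs(S[...,1])<25)&(S[...,2]>65)
P=S[k]
for s in(-1,1):
    Q=P[np.sign(P[:,0])==s]; print(s,len(Q),np.median(Q,0),Q.min(0),Q.max(0))
k=(W[...,2]>.003)&(W[...,2]<.02)
for a in((225,245,108,130),(245,310,250,280)):
    kk=k&(u>a[0])&(u<a[1])&(v>a[2])&(v<a[3]); print(W[kk].mean(0),kk.sum())
```

```text
cradle [0.54823988 0.22627931] axis [0.5195254  0.12528189]
plane [-2.22518395e-01  3.38073508e-03  5.69515457e+01] 260 1.185985499499919 tilt -0.21895116328513256 crank 15.764483756529545
base ((606.9784545898438, -149.55538940429688), (141.6173553466797, 154.52841186523438), 10.059903144836426)
bar 252 ((610.0385131835938, -196.17987060546875), (109.78178405761719, 16.08203887939453), 15.530052185058594) [ 9.6265578e-01  2.7072829e-01  6.1046466e+02 -1.9592201e+02]
wide 344 ((610.1690063476562, -197.77407836914062), (110.33785247802734, 20.41905403137207), 15.252833366394043)
bar 160 ((589.4706420898438, -123.01631164550781), (69.53692626953125, 15.049778938293457), 14.542196273803711) [ 9.6893072e-01  2.4733229e-01  5.8904608e+02 -1.2311667e+02]
wide 223 ((589.4446411132812, -123.30906677246094), (69.868896484375, 22.885082244873047), 15.90955638885498)
-1 205 [-32.38440639   1.96940412  77.59503169] [-59.88723033 -21.29376293  65.00522857] [-18.46368065  24.20447426  94.60827818]
1 93 [39.80952076  5.2070278  72.54248902] [ 31.96517604 -18.86920442  65.16565715] [48.63981854 19.62579748 80.89279702]
[0.73108275 0.04265566 0.00698284] 85
[ 0.37128804 -0.06109306  0.00568626] 189
```

Run:
```python
from h import *
np.set_printoptions(precision=2,suppress=True,linewidth=250)
t=load('top0'); W=world(t)
print(W[200:380:10,400:512:8,2]); print(W[250,440],W[258,500],W[310,490])
s=load('scene0');W=world(s); print(W[180:384:12,400:512:8,2]);print(W[300,480],W[370,420])
for n in('top0','scene0'):
    g=load(n)['pixels'][180:,380:,::-1]; cv2.imwrite('pics/z%s.png'%n,cv2.resize(g,None,fx=3,fy=3))
```

```text
[[ 0.    0.    0.   -0.    0.    0.    0.    0.    0.01  0.01  0.    0.    0.   -0.  ]
 [ 0.    0.    0.    0.    0.01  0.    0.    0.    0.    0.    0.    0.    0.    0.  ]
 [ 0.    0.    0.02  0.02  0.02  0.02  0.02  0.02  0.01  0.   -0.    0.    0.    0.  ]
 [ 0.    0.01  0.02  0.02  0.02  0.02  0.02  0.02   nan  0.01  0.    0.    0.    0.  ]
 [ 0.02  0.02  0.02  0.02  0.02  0.02  0.02  0.02  0.02  0.02  0.    0.    0.    0.  ]
 [ 0.02  0.02  0.02  0.02  0.03  0.04  0.07  0.02  0.02  0.02  0.    0.    0.    0.  ]
 [ 0.02  0.02  0.02  0.02  0.03  0.05  0.08  0.12  0.16  0.19  0.22  0.28  0.27  0.29]
 [ 0.    0.02  0.02  0.02  0.02  0.03  0.03  0.02  0.02  0.02  0.21  0.27  0.29  0.29]
 [-0.    0.01  0.02  0.02  0.02  0.02  0.02  0.02  0.02  0.01  0.    0.01  0.    0.28]
 [ 0.    0.    0.01  0.02  0.02  0.02  0.02  0.    0.    0.    0.    0.    0.    0.  ]
 [-0.76 -0.75 -0.75 -0.74 -0.75 -0.76 -0.75 -0.24 -0.2  -0.16 -0.12 -0.09 -0.07 -0.05]
 [-0.75 -0.75 -0.75 -0.75 -0.75 -0.75 -0.75 -0.74 -0.75 -0.75 -0.13 -0.09 -0.06 -0.03]
 [-0.75 -0.75 -0.76 -0.75 -0.75 -0.75 -0.74 -0.75 -0.75 
[... 1346 characters left out ...]
  -0.   -0.    0.25  0.26  0.27  0.27  0.28  0.28]
 [-0.    0.   -0.   -0.    0.    0.    0.    0.    0.24  0.25  0.26  0.26  0.26  0.26]
 [-0.   -0.    0.   -0.   -0.    0.    0.    0.04  0.22  0.23  0.24  0.25  0.25  0.25]
 [ 0.     nan  0.   -0.    0.    0.02  0.03  0.04  0.21  0.22  0.22  0.22  0.22  0.  ]
 [ 0.   -0.   -0.    0.    0.    0.01  0.02  0.18  0.19  0.2   0.2   0.21  0.    0.  ]
 [-0.   -0.    0.    0.    0.    0.    0.    0.17  0.18  0.18  0.19  0.    0.    0.  ]
 [-0.    0.    0.    0.    0.    0.    0.    0.15  0.16  0.16  0.16  0.    0.    0.  ]
 [ 0.02  0.02  0.02  0.02  0.02  0.02  0.12  0.13  0.14  0.    0.    0.    0.    0.  ]]
[ 0.38 -0.45  0.26] [ 0.46 -0.4   0.02]
```

View pics/ztop0.png

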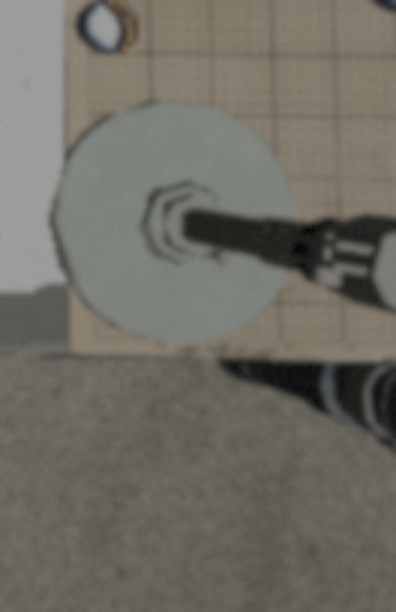

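View pics/zscene0.png

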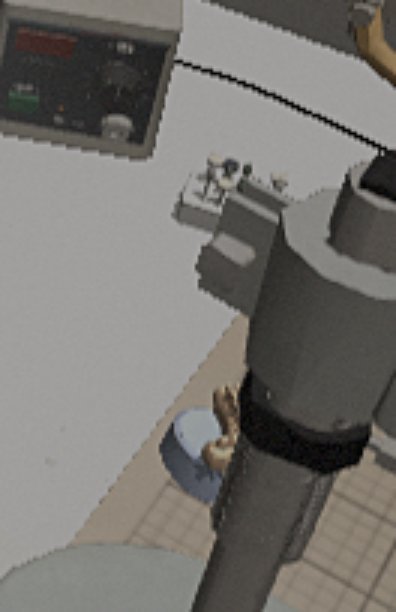

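{"api": "drive_tool", "payload": {
  "rot": [
    [0,0,1],
    [0,0,1],
    [0,0,1],
    [0,0,1],
    [0,0,1],
    [0,0,1],
    [0,0,1],
    [0,0,1],
    [0,0,1],
    [0,0,1]
  ],
  "slide": [
    [0.326,0.715,-0.03],
    [0.326,0.715,-0.03],
    [0.326,0.715,-0.03],
    [0.326,0.715,-0.03],
    [0.326,0.715,-0.03],
    [0.326,0.715,-0.03],
    [0.326,0.715,-0.03],
    [0.326,0.715,-0.03],
    [0.326,0.715,-0.03],
    [0.326,0.715,-0.03]
  ],
  "fingers": [1,1,1,1,1,1,1,1,1,1]
}}

```text
clock: 1.35
ee_pos: [0.4328, -0.0041, 0.2074]
ee_rot: [2.507, 1.892, 0.001]
wrist_force: [0.4, -1.4, 0.4]
finger_gap: 1.002
```

{"api": "drive_tool", "payload": {
  "rot": [
    [0,0,0],
    [0,0,0],
    [0,0,0],
    [0,0,0],
    [0,0,0]
  ],
  "slide": [
    [0.062,0.137,-0.006],
    [0.062,0.137,-0.006],
    [0.062,0.137,-0.006],
    [0.062,0.137,-0.006],
    [0.062,0.137,-0.006]
  ],
  "fingers": [1,1,1,1,1]
}}

```text
clock: 1.98
ee_pos: [0.4939, 0.1303, 0.2012]
ee_rot: [-2.508, -1.892, 0.001]
wrist_force: [0.1, -0.5, -0.7]
finger_gap: 0.994
```

Run:
```python
from h import *
print(sense())
```

```text
{'clock': 1.975, 'q': array([ 1.59911232e-03, -1.72133713e-01, -2.27759559e-01,  1.51581170e+00,
       -2.80121573e-04,  1.85052436e+00]), 'qvel': array([-1.87861568e-02, -1.43059411e-02, -4.38181740e-03, -1.14013625e-04,
        9.67824704e-05,  1.09169155e-03]), 'joint_torque': array([ 1.10264719e+00, -4.10920429e+01,  5.06369805e+01, -4.05440410e-02,
        4.45035507e-02,  2.16898858e-02]), 'ee_pos': array([0.4939414 , 0.13030507, 0.20124182]), 'ee_rot': array([-2.50779560e+00, -1.89196985e+00,  1.06942451e-03]), 'wrist_force': array([ 0.11835382, -0.50894083, -0.69233762]), 'torque': array([0.00859397, 0.01096177, 0.01045199]), 'finger_gap': 0.9939497562476324}
```

{"api": "drive_tool", "payload": {
  "rot": [
    [0,0,0],
    [0,0,0],
    [0,0,0],
    [0,0,0],
    [0,0,0]
  ],
  "slide": [
    [0.006,0.01,0],
    [0.006,0.01,-0.05],
    [0.006,0.01,-0.085],
    [0.006,0.01,-0.119],
    [0.006,0.01,-0.119]
  ],
  "fingers": [1,1,1,1,1]
}}

```text
clock: 2.6
ee_pos: [0.4985, 0.1404, 0.0803]
ee_rot: [-2.507, -1.889, 0.005]
wrist_force: [0.2, 0.1, 0.6]
finger_gap: 0.999
```

Run:
```python
from h import *
for n in('scene','top'):
    c=shot(n,n+'1.png')
a=load('top1')['pixels'][130:250,110:240,::-1];b=load('scene1')['pixels'][130:250,120:250,::-1]
cv2.imwrite('pics/c1.png',cv2.resize(np.hstack([a,b]),None,fx=3,fy=3,interpolation=cv2.INTER_CUBIC))
```

```text
(no output)
```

View pics/c1.png

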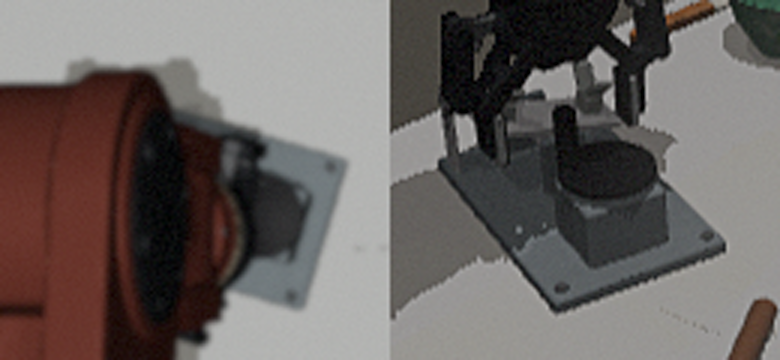

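The fingers straddle the handle: left finger at (485,140), right at (628,95), handle top at (563,115). I'll close on it now.

{"api": "drive_tool", "payload": {
  "rot": [
    [0,0,0],
    [0,0,0],
    [0,0,0],
    [0,0,0],
    [0,0,0],
    [0,0,0]
  ],
  "slide": [
    [0,0,0],
    [0,0,0],
    [0,0,0],
    [0,0,0],
    [0,0,0],
    [0,0,0]
  ],
  "fingers": [-1,-1,-1,-1,-1,-1]
}}

```text
clock: 3.45
ee_pos: [0.5001, 0.1411, 0.0829]
ee_rot: [-2.507, -1.892, -0.0]
wrist_force: [-3.2, 2.6, 6.0]
finger_gap: 0.155
```

```bash
python3 -c "
import numpy as np
for a0 in(142.3,-157.7,-97.7):
    a=np.radians(a0-30*np.arange(0,11)); p=25*np.c_[np.cos(a),np.sin(a)]; print(((p-p[0])[1:]/1000).round(4).tolist())"
```

```text
[[0.0103, 0.0078], [0.0231, 0.0095], [0.0351, 0.0045], [0.0429, -0.0058], [0.0446, -0.0186], [0.0396, -0.0306], [0.0293, -0.0384], [0.0164, -0.0401], [0.0045, -0.0351], [-0.0033, -0.0248]]
[[-0.0016, 0.0128], [0.0033, 0.0248], [0.0136, 0.0326], [0.0265, 0.0343], [0.0384, 0.0293], [0.0463, 0.019], [0.0479, 0.0061], [0.0429, -0.0058], [0.0326, -0.0136], [0.0198, -0.0153]]
[[-0.0119, 0.005], [-0.0198, 0.0153], [-0.0214, 0.0281], [-0.0164, 0.0401], [-0.0061, 0.0479], [0.0067, 0.0495], [0.0186, 0.0446], [0.0265, 0.0343], [0.0281, 0.0214], [0.0231, 0.0095]]
```

{"api": "drive_tool", "payload": {
  "rot": [
    [0,0,0],
    [0,0,0],
    [0,0,0],
    [0,0,0],
    [0,0,0],
    [0,0,0],
    [0,0,0],
    [0,0,0],
    [0,0,0],
    [0,0,0]
  ],
  "slide": [
    [0.0103,0.0078,0],
    [0.0231,0.0095,0],
    [0.0351,0.0045,0],
    [0.0429,-0.0058,0],
    [0.0446,-0.0186,0],
    [0.0396,-0.0306,0],
    [0.0293,-0.0384,0],
    [0.0164,-0.0401,0],
    [0.0045,-0.0351,0],
    [-0.0033,-0.0248,0]
  ],
  "fingers": [-1,-1,-1,-1,-1,-1,-1,-1,-1,-1]
}}

```text
clock: 4.7
ee_pos: [0.4968, 0.1155, 0.0829]
ee_rot: [2.508, 1.89, -0.001]
wrist_force: [5.7, 0.6, 2.7]
finger_gap: 0.158
```

Tracking was good and the forces stayed small. Continuing.

{"api": "drive_tool", "payload": {
  "rot": [
    [0,0,0],
    [0,0,0],
    [0,0,0],
    [0,0,0],
    [0,0,0],
    [0,0,0],
    [0,0,0],
    [0,0,0],
    [0,0,0],
    [0,0,0]
  ],
  "slide": [
    [-0.0016,0.0128,0],
    [0.0033,0.0248,0],
    [0.0136,0.0326,0],
    [0.0265,0.0343,0],
    [0.0384,0.0293,0],
    [0.0463,0.019,0],
    [0.0479,0.0061,0],
    [0.0429,-0.0058,0],
    [0.0326,-0.0136,0],
    [0.0198,-0.0153,0]
  ],
  "fingers": [-1,-1,-1,-1,-1,-1,-1,-1,-1,-1]
}}

```text
clock: 5.95
ee_pos: [0.5172, 0.1006, 0.0829]
ee_rot: [2.507, 1.891, 0.002]
wrist_force: [2.1, 6.2, 5.2]
finger_gap: 0.16
```

{"api": "drive_tool", "payload": {
  "rot": [
    [0,0,0],
    [0,0,0],
    [0,0,0],
    [0,0,0],
    [0,0,0],
    [0,0,0],
    [0,0,0],
    [0,0,0],
    [0,0,0],
    [0,0,0]
  ],
  "slide": [
    [-0.0119,0.005,0],
    [-0.0198,0.0153,0],
    [-0.0214,0.0281,0],
    [-0.0164,0.0401,0],
    [-0.0061,0.0479,0],
    [0.0067,0.0495,0],
    [0.0186,0.0446,0],
    [0.0265,0.0343,0],
    [0.0281,0.0214,0],
    [0.0231,0.0095,0]
  ],
  "fingers": [-1,-1,-1,-1,-1,-1,-1,-1,-1,-1]
}}

```text
clock: 7.2
ee_pos: [0.5401, 0.1107, 0.0828]
ee_rot: [-2.507, -1.893, -0.001]
wrist_force: [-4.4, 5.9, 10.3]
finger_gap: 0.155
```

Run:
```python
from h import *
for n in('scene','top'):
    c=shot(n,n+'2.png')
a=load('top2')['pixels'][130:250,110:240,::-1];b=load('scene2')['pixels'][130:250,120:250,::-1]
cv2.imwrite('pics/c2.png',cv2.resize(np.hstack([a,b]),None,fx=3,fy=3,interpolation=cv2.INTER_CUBIC))
```

```text
(no output)
```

View pics/c2.png

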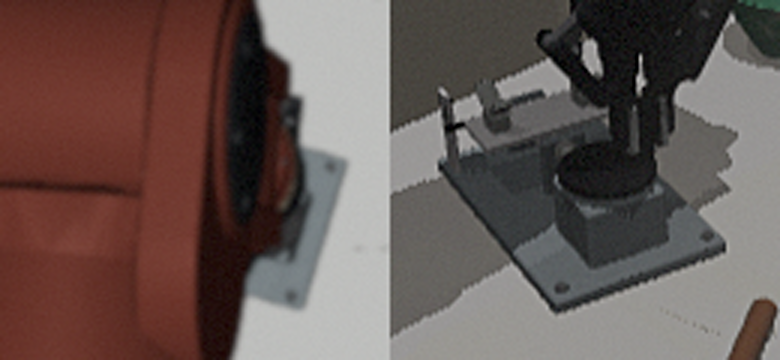

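The scene view shows the crank moved round and the beam looking level at about (540,115) in the zoom. I'll check that with a depth fit before releasing.

Run:
```python
from h import *
yaw=-0.277; ex=np.array([np.cos(yaw),np.sin(yaw)]); ey=np.array([-ex[1],ex[0]])
C=np.array([.54824,.22628])
for n in('scene0','scene2'):
    W=world(load(n)); S=np.stack([(W[...,:2]-C)@ex,(W[...,:2]-C)@ey,W[...,2]],-1)*1000
    k=(S[...,0]>-25)&(S[...,0]<25)&(S[...,1]<20)&(S[...,1]>-20)&(abs(S[...,2]-57)<12); P=S[k]
    for _ in range(6):
        A=np.c_[P[:,:2],np.ones(len(P))]; c,*_=np.linalg.lstsq(A,P[:,2],rcond=None); r=P[:,2]-A@c; P=P[abs(r)<max(1.2,2*r.std())]
    print(n,'plane',c,len(P),r.std(),'crank',-72*np.arctan(c[0]),P.min(0),P.max(0))
```

```text
scene0 plane [-2.22316362e-01 -4.34835504e-03  5.60535698e+01] 103 0.6075146970976248 crank 15.750623063998129 [-23.98158117 -18.80269513  49.74951224] [24.74848617 19.09980018 61.63430814]
scene2 plane [ 2.82200734e-03 -1.04984839e-02  5.60588926e+01] 169 0.6149340404143354 crank -0.20318398927188644 [-24.8449983  -19.86356035  54.74647841] [24.914108   19.81215777 57.43130458]
```

The cradle is level to about 0.003 rad. Now I'll open the fingers and lift.

{"api": "drive_tool", "payload": {
  "rot": [
    [0,0,0],
    [0,0,0],
    [0,0,0],
    [0,0,0],
    [0,0,0],
    [0,0,0],
    [0,0,0],
    [0,0,0]
  ],
  "slide": [
    [0,0,0],
    [0,0,0],
    [0,0,0],
    [0,0,0],
    [0,0,0.04],
    [0,0,0.1],
    [0,0,0.12],
    [0,0,0.12]
  ],
  "fingers": [1,1,1,1,1,1,1,1]
}}

```text
clock: 8.3
ee_pos: [0.5409, 0.1101, 0.2039]
ee_rot: [2.506, 1.891, 0.003]
wrist_force: [0.1, 0.4, 0.2]
finger_gap: 0.998
```

Run:
```python
from h import *
for n in('top0','scene0'):
    W=world(load(n)); k=(W[...,2]>.03)&(W[...,0]>.66)&(W[...,0]<.95)&(W[...,1]>-.45)&(W[...,1]<-.08)
    P=W[k]; print(n,P.min(0),P.max(0)); d=np.hypot(P[:,0]-.61,P[:,1]+.197); i=np.argsort(d)[:5]; print(P[i],d[i])
```

```text
top0 [ 0.66007512 -0.44999278  0.03032324] [ 0.94242492 -0.107407    0.23855084]
[[ 0.66210611 -0.18798408  0.04058183]
 [ 0.66180462 -0.18532196  0.04197507]
 [ 0.6629264  -0.19117957  0.03659335]
 [ 0.66180444 -0.18296054  0.04186057]
 [ 0.66194929 -0.1807376   0.04102007]] [0.05288037 0.05310457 0.05324548 0.05367314 0.05443523]
scene0 [ 0.66045148 -0.35543829  0.03000191] [ 0.94215123 -0.08012452  0.42140761]
[[ 0.66045148 -0.18890736  0.04089605]
 [ 0.66208365 -0.19046333  0.03839516]
 [ 0.66220302 -0.19006634  0.04048209]
 [ 0.66130466 -0.18388447  0.04248093]
 [ 0.66194268 -0.18590229  0.0408048 ]] [0.05109641 0.05249223 0.05266148 0.05295455 0.05311498]
```

{"api": "drive_tool", "payload": {
  "rot": [
    [0,0,2.117],
    [0,0,2.117],
    [0,0,2.117],
    [0,0,2.117],
    [0,0,2.117],
    [0,0,2.117],
    [0,0,2.117],
    [0,0,2.117],
    [0,0,2.117],
    [0,0,2.117]
  ],
  "slide": [
    [0.01,-0.03,0],
    [0.02,-0.06,0],
    [0.03,-0.1,0],
    [0.04,-0.14,0],
    [0.05,-0.18,0],
    [0.06,-0.22,0],
    [0.069,-0.26,0],
    [0.069,-0.29,0],
    [0.069,-0.307,0],
    [0.069,-0.307,0]
  ],
  "fingers": [0.2,0.2,0.2,0.2,0.2,0.2,0.2,0.2,0.2,0.2]
}}

```text
clock: 9.55
ee_pos: [0.6079, -0.1979, 0.1995]
ee_rot: [0.048, -3.138, -0.003]
wrist_force: [0.4, -0.2, 0.1]
finger_gap: 0.594
```

{"api": "drive_tool", "payload": {
  "rot": [
    [0,0,0.24],
    [0,0,0.24],
    [0,0,0.24]
  ],
  "slide": [
    [0.002,0,-0.03],
    [0.002,0.001,-0.06],
    [0.002,0.001,-0.06]
  ],
  "fingers": [0.2,0.2,0.2]
}}

```text
clock: 9.93
ee_pos: [0.6084, -0.1944, 0.1376]
ee_rot: [0.415, -3.108, -0.007]
wrist_force: [0.2, 0.8, 0.4]
finger_gap: 0.6
```

Run:
```python
from h import *
W=world(load('top0')); k=(W[...,2]>.06)&(W[...,0]>.6)&(W[...,0]<.95)&(W[...,1]>-.45)&(W[...,1]<-.05)
P=W[k];d=np.hypot(P[:,0]-.61,P[:,1]+.197); i=np.argsort(d)[:3]; print(P[i],d[i])
s=sense(); print(s['ee_pos'],s['ee_rot'],s['q'],np.degrees(2*np.arctan2(s['ee_rot'][1],s['ee_rot'][0]))-90)
for n in('scene','top'): shot(n,n+'3.png')
b=load('scene3')['pixels'][140:300,250:410,::-1]
cv2.imwrite('pics/c3.png',cv2.resize(b,None,fx=3.5,fy=3.5,interpolation=cv2.INTER_CUBIC))
```

```text
[[ 0.7277121  -0.17862952  0.09945843]
 [ 0.72874968 -0.18605997  0.09611708]
 [ 0.72827458 -0.1786157   0.06489403]] [0.11913695 0.11925255 0.11969486]
[ 0.60844587 -0.19443087  0.13763404] [ 0.41534808 -3.1078386  -0.00734883] [-5.13638906e-01  2.34448041e-01  7.12292423e-02  1.41528115e+00
  5.87656375e-05 -7.79355246e-01] -254.77558811499176
```

View pics/c3.png

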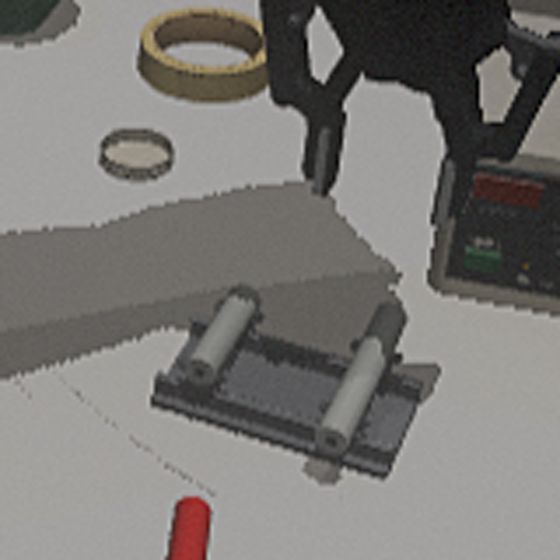

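The rack shows both bars in place: short at (225,335), long at (362,380). The gripper is above the long bar. I'll go down and grip.

{"api": "drive_tool", "payload": {
  "rot": [
    [0,0,0],
    [0,0,0],
    [0,0,0],
    [0,0,0],
    [0,0,0]
  ],
  "slide": [
    [0.0015,-0.002,-0.04],
    [0.0015,-0.002,-0.08],
    [0.0015,-0.002,-0.105],
    [0.0015,-0.002,-0.12],
    [0.0015,-0.002,-0.12]
  ],
  "fingers": [0.2,0.2,0.2,0.2,0.2]
}}

```text
clock: 10.65
ee_pos: [0.6123, -0.1978, 0.0225]
ee_rot: [0.416, -3.114, -0.001]
wrist_force: [0.7, 0.4, 0.6]
finger_gap: 0.6
```

{"api": "drive_tool", "payload": {
  "rot": [
    [0,0,0],
    [0,0,0],
    [0,0,0],
    [0,0,0],
    [0,0,0]
  ],
  "slide": [
    [0,0,0],
    [0,0,0],
    [0,0,0],
    [0,0,0],
    [0,0,0]
  ],
  "fingers": [-1,-1,-1,-1,-1]
}}

```text
clock: 11.28
ee_pos: [0.6131, -0.1973, 0.0242]
ee_rot: [-0.418, 3.112, 0.001]
wrist_force: [-1.3, 4.7, 6.8]
finger_gap: 0.188
```

The grip is about 7 mm too high on the bar. I'll re-grip lower.

{"api": "drive_tool", "payload": {
  "rot": [
    [0,0,0],
    [0,0,0],
    [0,0,0],
    [0,0,0],
    [0,0,0],
    [0,0,0]
  ],
  "slide": [
    [0,0,0],
    [0,0,0],
    [-0.002,0,-0.006],
    [-0.002,0,-0.006],
    [-0.002,0,-0.006],
    [-0.002,0,-0.006]
  ],
  "fingers": [0.0,0.0,0.0,0.0,0.0,0.0]
}}

```text
clock: 12.02
ee_pos: [0.6104, -0.1979, 0.0166]
ee_rot: [-0.417, 3.114, -0.0]
wrist_force: [0.6, 0.2, 0.3]
finger_gap: 0.502
```

{"api": "drive_tool", "payload": {
  "rot": [
    [0,0,0],
    [0,0,0],
    [0,0,0],
    [0,0,0],
    [0,0,0]
  ],
  "slide": [
    [0,0,0],
    [0,0,0],
    [0,0,0],
    [0,0,0],
    [0,0,0]
  ],
  "fingers": [-1,-1,-1,-1,-1]
}}

```text
clock: 12.65
ee_pos: [0.6105, -0.1979, 0.0167]
ee_rot: [-0.417, 3.114, -0.0]
wrist_force: [-1.1, 1.1, 3.7]
finger_gap: 0.188
```

Run:
```python
from h import *
shot('scene','scene4.png')
b=load('scene4')['pixels'][140:300,250:410,::-1]
cv2.imwrite('pics/c4.png',cv2.resize(b,None,fx=3.5,fy=3.5,interpolation=cv2.INTER_CUBIC))
```

```text
(no output)
```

View pics/c4.png

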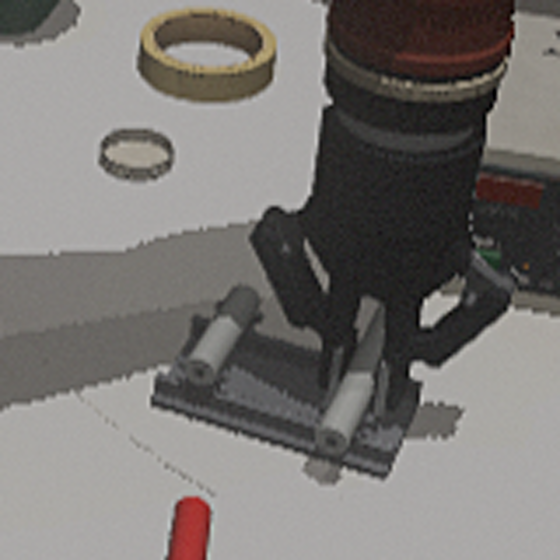

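{"api": "drive_tool", "payload": {
  "rot": [
    [0,0,0],
    [0,0,0],
    [0,0,0],
    [0,0,0],
    [0,0,0]
  ],
  "slide": [
    [0,0,0.01],
    [0,0,0.05],
    [0,0,0.1],
    [0,0,0.14],
    [0,0,0.14]
  ],
  "fingers": [-1,-1,-1,-1,-1]
}}

```text
clock: 13.32
ee_pos: [0.6123, -0.1989, 0.161]
ee_rot: [-0.416, 3.109, -0.006]
wrist_force: [0.1, -0.6, -2.6]
finger_gap: 0.191
```

Run:
```python
from h import *
np.set_printoptions(precision=2,suppress=True)
shot('scene','scene5.png');shot('top','top5.png')
a=load('top5')['pixels'][130:250,110:240,::-1]; b=load('scene5')['pixels'][120:240,270:400,::-1]
cv2.imwrite('pics/c5.png',cv2.resize(np.hstack([a,b]),None,fx=3,fy=3,interpolation=cv2.INTER_CUBIC))
yaw=-0.277; ex=np.array([np.cos(yaw),np.sin(yaw)]); ey=np.array([-ex[1],ex[0]])
C=np.array([.54824,.22628])
W=world(load('top5')); S=np.stack([(W[...,:2]-C)@ex,(W[...,:2]-C)@ey,W[...,2]],-1)*1000
k=(abs(S[...,0])<65)&(S[...,1]>-40)&(S[...,1]<40)&(S[...,2]>52); print('beam',cv2.minAreaRect(S[k&(S[...,2]<62)][:,:2].astype(np.float32)))
k&=S[...,2]>66
for s in(-1,1):
    Q=S[k&(np.sign(S[...,0])==s)]; Q=Q[(abs(Q[:,0])<50)]; print(s,len(Q),Q.mean(0),Q.min(0),Q.max(0))
    # per-y height profile
    for y in range(-20,21,4):
        q=Q[abs(Q[:,1]-y)<2]; print(y,len(q),q[:,2].mean() if len(q) else None,end=' | ')
    print()
```

```text
beam ((-6.454750061035156, 0.21437835693359375), (116.68548583984375, 77.77010345458984), 0.20571839809417725)
-1 105 [-34.2    1.28  79.72] [-41.06 -19.54  68.97] [-27.25  19.15  88.61]
-20 3 84.56561811215698 | -16 12 85.54904294769705 | -12 8 81.91720153444851 | -8 9 79.21317579535653 | -4 6 74.43305446690988 | 0 13 72.11281976142939 | 4 13 74.37223208679615 | 8 13 78.63897632538767 | 12 12 82.06053406366158 | 16 12 85.49529282926873 | 20 4 84.47988930901306 | 
1 105 [33.67  1.69 79.83] [ 26.78 -18.73  68.89] [40.71 20.12 91.77]
-20 4 83.39133640574207 | -16 11 85.61027742565103 | -12 8 82.76281274594534 | -8 7 79.25629980884814 | -4 7 75.90252810766616 | 0 11 72.07064677001483 | 4 13 74.31136863833187 | 8 16 78.49537272959488 | 12 13 82.58198960042249 | 16 11 84.81759546263368 | 20 4 84.29834258746789 |
```

View pics/c5.png

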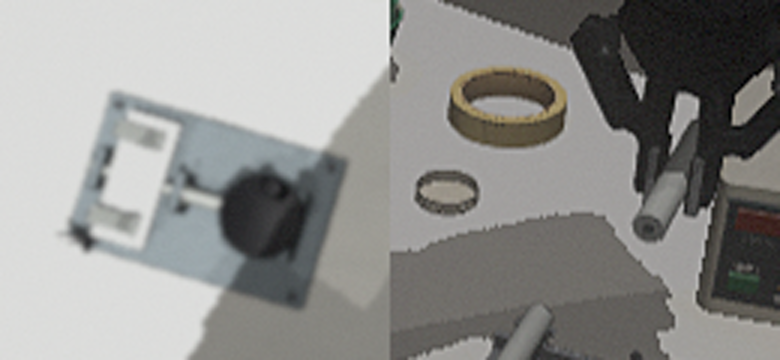

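The top view shows the cradle level with its vees at ±34 mm and the seat estimate confirmed. The bar is held level. I'll carry it over.

{"api": "drive_tool", "payload": {
  "rot": [
    [0,0,-0.543],
    [0,0,-0.543],
    [0,0,-0.543],
    [0,0,-0.543],
    [0,0,-0.543],
    [0,0,-0.543],
    [0,0,-0.543],
    [0,0,-0.543],
    [0,0,-0.543],
    [0,0,-0.543]
  ],
  "slide": [
    [-0.004,0.03,0],
    [-0.012,0.08,0],
    [-0.02,0.135,0],
    [-0.028,0.19,0],
    [-0.037,0.245,0],
    [-0.045,0.3,0],
    [-0.053,0.355,0],
    [-0.06,0.405,0],
    [-0.063,0.425,0],
    [-0.063,0.425,0]
  ],
  "fingers": [-1,-1,-1,-1,-1,-1,-1,-1,-1,-1]
}}

```text
clock: 14.68
ee_pos: [0.5463, 0.2279, 0.1549]
ee_rot: [-0.43, -3.11, 0.001]
wrist_force: [1.1, -0.9, -1.2]
finger_gap: 0.187
```

{"api": "drive_tool", "payload": {
  "rot": [
    [0,0,0],
    [0,0,0]
  ],
  "slide": [
    [0,0,0],
    [0,0,0]
  ],
  "fingers": [-1,-1]
}}

```text
clock: 14.92
ee_pos: [0.5476, 0.2259, 0.1562]
ee_rot: [-0.436, -3.111, 0.0]
wrist_force: [0.4, -0.6, -1.2]
finger_gap: 0.187
```

```bash
cat > bar.py <<'E'
from h import *
import sys
np.set_printoptions(precision=4,suppress=True)
n=sys.argv[1]
s=sense(); e=s['ee_pos']; r=s['ee_rot']; y=(np.degrees(2*np.arctan2(r[1],r[0]))-90)%180
print(e,r,'yaw',y,s['wrist_force'],s['finger_gap'])
shot('scene','scene%s.png'%n)
c=load('scene'+n); W=world(c)
a=np.radians(y-90); ex=np.array([np.cos(a),np.sin(a)]); ey=np.array([-ex[1],ex[0]])
S=np.stack([(W[...,:2]-e[:2])@ex,(W[...,:2]-e[:2])@ey,W[...,2]-e[2]],-1)*1000
col=c['pixels'].astype(int).sum(-1)
k=(abs(S[...,0])<70)&(abs(S[...,0])>14)&(abs(S[...,1])<14)&(S[...,2]>5)&(S[...,2]<35); P=S[k]
print(len(P),P.min(0),P.max(0))
from scipy.optimize import least_squares
if len(P)>30:
    f=lambda p:np.hypot(P[:,1]-p[0]-p[1]*P[:,0],P[:,2]-p[2]-p[3]*P[:,0])-9
    o=least_squares(f,[0,0,18.7,0],loss='soft_l1',f_scale=.7); print('y0,yaw,z0,pitch',o.x,'cost',np.abs(o.fun).mean())
b=c['pixels'][90:250,110:280,::-1]
cv2.imwrite('pics/c%s.png'%n,cv2.resize(b,None,fx=3.5,fy=3.5,interpolation=cv2.INTER_CUBIC))
E
python3 bar.py 6
```

```text
[0.5476 0.2259 0.1562] [-0.4359 -3.1109  0.0004] yaw 74.04626770318305 [ 0.4351 -0.5866 -1.2092] 0.18685696084404407
361 [-56.7638 -13.5456   8.2416] [53.1356  8.7064 27.4277]
y0,yaw,z0,pitch [ 0.0267  0.002  16.8976  0.0016] cost 1.1385606815198157
```

View pics/c6.png

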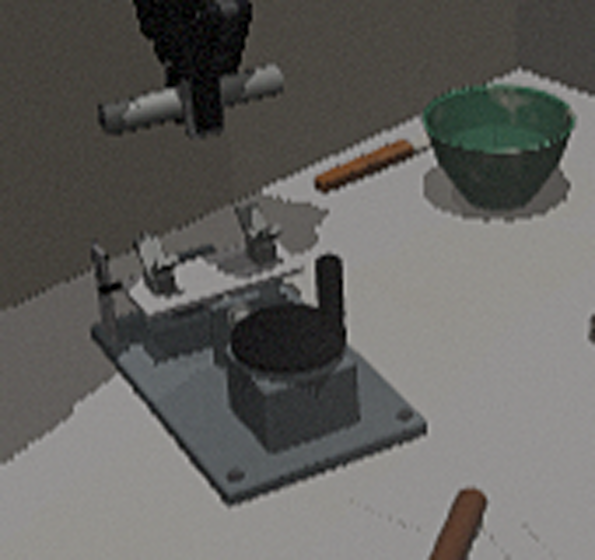

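Bar level and aligned over the cradle. Lowering to about 5 mm above the seat.

{"api": "drive_tool", "payload": {
  "rot": [
    [0,0,0],
    [0,0,0],
    [0,0,0],
    [0,0,0],
    [0,0,0],
    [0,0,0]
  ],
  "slide": [
    [0.001,0.0005,-0.02],
    [0.001,0.0005,-0.045],
    [0.001,0.0005,-0.065],
    [0.001,0.0005,-0.078],
    [0.001,0.0005,-0.085],
    [0.001,0.0005,-0.085]
  ],
  "fingers": [-1,-1,-1,-1,-1,-1]
}}

```text
clock: 15.72
ee_pos: [0.5483, 0.2277, 0.0713]
ee_rot: [-0.433, -3.111, -0.0]
wrist_force: [0.3, 0.4, -1.0]
finger_gap: 0.189
```

{"api": "drive_tool", "payload": {
  "rot": [
    [0,0,0],
    [0,0,0]
  ],
  "slide": [
    [0,0,0],
    [0,0,0]
  ],
  "fingers": [-1,-1]
}}

```text
clock: 15.98
ee_pos: [0.5489, 0.2278, 0.0723]
ee_rot: [0.433, 3.11, 0.001]
wrist_force: [-0.3, 1.2, -1.5]
finger_gap: 0.187
```

```bash
python3 bar.py 7
```

```text
[0.5489 0.2278 0.0723] [0.4332 3.1104 0.0007] yaw 74.14358114829054 [-0.275   1.2475 -1.4864] 0.18743717296963555
316 [-57.1198 -13.4621   5.0606] [54.3438  6.4514 27.8905]
y0,yaw,z0,pitch [ 0.0642  0.0038 16.8828 -0.0017] cost 1.1870553659853476
```

View pics/c7.png

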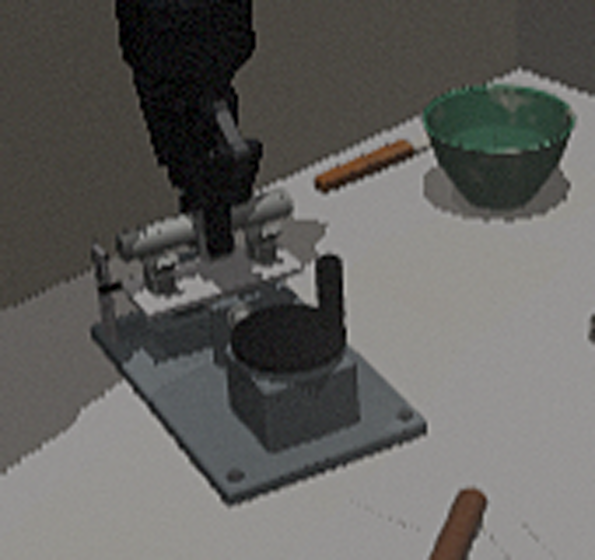

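{"api": "drive_tool", "payload": {
  "rot": [
    [0,0,0],
    [0,0,0],
    [0,0,0],
    [0,0,0],
    [0,0,0]
  ],
  "slide": [
    [0,-0.001,-0.003],
    [0,-0.001,-0.005],
    [0,-0.001,-0.006],
    [0,-0.001,-0.007],
    [0,-0.001,-0.007]
  ],
  "fingers": [-1,-1,-1,-1,-1]
}}

```text
clock: 16.65
ee_pos: [0.5485, 0.2265, 0.0663]
ee_rot: [0.433, 3.111, -0.0]
wrist_force: [-8.2, -2.5, 14.0]
finger_gap: 0.187
```

{"api": "drive_tool", "payload": {
  "rot": [
    [0,0,0],
    [0,0,0],
    [0,0,0],
    [0,0,0]
  ],
  "slide": [
    [0,0,-0.0005],
    [0,0,-0.0005],
    [0,0,-0.0005],
    [0,0,-0.0005]
  ],
  "fingers": [-1,-1,-1,-1]
}}

```text
clock: 17.15
ee_pos: [0.5485, 0.2265, 0.0662]
ee_rot: [0.433, 3.111, -0.0]
wrist_force: [-8.4, -3.8, 17.3]
finger_gap: 0.191
```

```bash
python3 bar.py 8
```

```text
[0.5485 0.2265 0.0662] [ 0.4333  3.1106 -0.0003] yaw 74.14083804064128 [-8.4405 -3.8003 17.2709] 0.1914990324159305
314 [-57.1695 -13.6891   5.8269] [53.5065 13.0498 27.5359]
y0,yaw,z0,pitch [-0.1654 -0.005  16.8009  0.0013] cost 1.3622360731151064
```

View pics/c8.png

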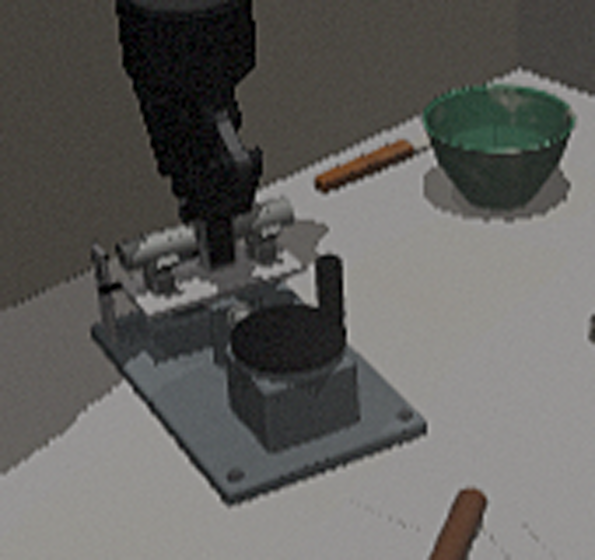

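The bar bears in both vees: 17 N upward at the expected height, with pitch about 0. Now I'll release and lift clear.

{"api": "drive_tool", "payload": {
  "rot": [
    [0,0,0],
    [0,0,0],
    [0,0,0],
    [0,0,0],
    [0,0,0],
    [0,0,0],
    [0,0,0],
    [0,0,0],
    [0,0,0],
    [0,0,0]
  ],
  "slide": [
    [0,0,0.0005],
    [0,0,0.0005],
    [0,0,0.0005],
    [0,0,0.0005],
    [0,0,0.005],
    [0,0,0.03],
    [0,0,0.07],
    [0,0,0.12],
    [0,0,0.15],
    [0,0,0.15]
  ],
  "fingers": [0.2,0.2,0.2,0.2,0.2,0.2,0.2,0.2,0.2,0.2]
}}

```text
clock: 18.45
ee_pos: [0.5499, 0.2269, 0.2173]
ee_rot: [0.433, 3.107, 0.003]
wrist_force: [0.5, 0.5, -0.6]
finger_gap: 0.601
```

{"api": "drive_tool", "payload": {
  "rot": [
    [0,0,0],
    [0,0,0],
    [0,0,0],
    [0,0,0],
    [0,0,0],
    [0,0,0],
    [0,0,0]
  ],
  "slide": [
    [-0.02,-0.06,0.02],
    [-0.03,-0.11,0.02],
    [-0.04,-0.16,0.02],
    [-0.05,-0.21,0.02],
    [-0.05,-0.26,0.02],
    [-0.05,-0.26,0.02],
    [-0.05,-0.26,0.02]
  ],
  "fingers": [0.2,0.2,0.2,0.2,0.2,0.2,0.2]
}}

```text
clock: 19.32
ee_pos: [0.4981, -0.0331, 0.2332]
ee_rot: [-0.434, -3.11, -0.001]
wrist_force: [0.2, 0.6, -0.2]
finger_gap: 0.607
```

Run:
```python
from h import *
np.set_printoptions(precision=4,suppress=True)
from scipy.optimize import least_squares
for n in('scene','top'): shot(n,n+'9.png')
a=load('top9')['pixels'][130:250,110:240,::-1];b=load('scene9')['pixels'][130:250,120:250,::-1]
cv2.imwrite('pics/c9.png',cv2.resize(np.hstack([a,b]),None,fx=3,fy=3,interpolation=cv2.INTER_CUBIC))
yaw=-0.277; ex=np.array([np.cos(yaw),np.sin(yaw)]); ey=np.array([-ex[1],ex[0]])
C=np.array([.5483,.2265])
for n in('scene9','top9'):
    W=world(load(n)); S=np.stack([(W[...,:2]-C)@ex,(W[...,:2]-C)@ey,W[...,2]-.084],-1)*1000
    k=(abs(S[...,0])<70)&(abs(S[...,1])<11)&(S[...,2]>0)&(S[...,2]<14); P=S[k]
    o=least_squares(lambda p:np.hypot(P[:,1]-p[0]-p[1]*P[:,0],P[:,2]-p[2]-p[3]*P[:,0])-9,[0,0,0,0],loss='soft_l1',f_scale=.7)
    print(n,len(P),o.x,np.abs(o.fun).mean(),P[:,0].min(),P[:,0].max())
    k=(abs(S[...,0])<22)&(abs(S[...,1])>11)&(abs(S[...,1])<20)&(abs(S[...,2]+27)<8);P=S[k]
    A=np.c_[P[:,:2],np.ones(len(P))];print('beam',np.linalg.lstsq(A,P[:,2],rcond=None)[0])
print(sense()['qvel'],sense()['wrist_force'],sense()['clock'])
```

```text
scene9 273 [-0.9883  0.0061 -1.6109  0.0068] 1.129750555732031 -56.86633365112619 53.86997521032687
beam [  0.0008  -0.0031 -28.0704]
top9 371 [ 0.3131  0.0032 -0.8229  0.0021] 0.9344075556537655 -55.17671411550217 54.29664198632212
beam [  0.0148   0.0249 -27.0144]
[ 0.0079 -0.003   0.0048  0.0006 -0.0007 -0.0022] [ 0.4083  0.1735 -0.5915] 19.425
```

View pics/c9.png

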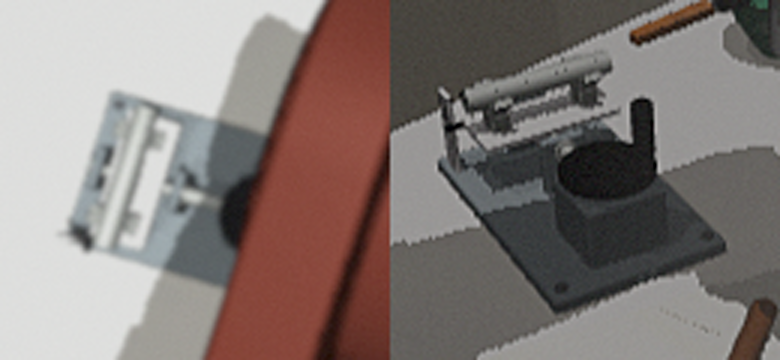

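View pics/scene9.png

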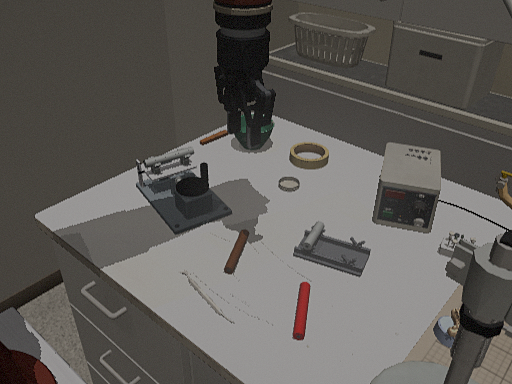

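The bar lies in both vees, centred at about (170,158) in the scene picture. The short bar is still in the rack at (313,237), the tin at (289,184) and the carver at (207,297) haven't moved, and the arm is clear. Handing in.

```bash
python3 -c "
from station import finish_job; print(finish_job())"
```

```text
the job is handed in; nothing more can be done
None
```

I levelled the cradle, laid the long bar in both vees, and handed the job in at about 19.4 s of the 72 s allowed. No verdict was reported.

- **Levelling:** I held the crank handle and wound it 2.5 turns clockwise, taking the tilt from about 0.219 rad to about 0.003 rad by depth fit.
- **Gripping:** The first grip on the long bar was about 7 mm too high, so I opened and gripped again lower before lifting.
- **Seating:** I lowered the bar until the wrist read 17 N upward at the expected height, held it there, then let go and backed off.

**Last checks before hand-in:**
- **Bar:** It was within about 1.5 mm of centre lengthwise and 1 mm crosswise, and aligned to the vees within 0.007 rad.
- **Where the cameras differed:** The fitted bar height came out 0.8 mm low from the top camera and 1.6 mm low from the scene camera. A beam-slope fit on the top view gave 0.015 rad against 0.001 rad from the scene view, where the arm and bar left little of the beam visible. All of these are inside the limits.
- **Everything else:** By eye, the short bar, the tin and the carver were where they started. The arm was clear of everything.

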